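# Close the quick clamp of a filter press

### The arm

A 6-joint arm with a two-finger parallel gripper is mounted at the origin on a cart in front of the work surface, level with it; the furniture and walls round the work are solid. World frame = base frame: x ahead of the robot, y to its left, z up, the work surface at z = 0. Lengths are in m, angles in rad, forces in N, time in s.
With the tool pointing down it reaches from about 0.35 to 0.775 m from the base axis. Payload 7.3 kg.
Tool frame: the origin (TCP) lies midway between the tips of the shut fingers; the grasp point (between the pads) lies 19 mm behind it; z points along the fingers, y is the line along which they close (so a half turn about z gives the same grasp; the last joint's range is limited). The gripper opens to 92 mm and grips with 3 to 60 N. Pads are 19 mm wide; open, the fingers measure 130 mm over their backs; the gripper's body (75 mm by 190 mm) begins 47 mm behind the grasp point.
Start: joints at [-1.271, 0.342, 1.524, -0, 1.275, -0.146], TCP at [0.226, -0.474, 0.227] pointing down, gripper open.
Joint ranges: [-2.53, 2.53], [-0.77, 2.02], [0.04, 2.7], [-1, 4.14], [0.28, 2.66], [-3.11, 3.11]. Speed limits (rad/s): [2.57, 2.57, 3.14, 3.14, 3.14, 3.14].

### API

Orientations are given as [roll, pitch, yaw] about the fixed x, y, z axes, in that order (R = Rz(yaw) Ry(pitch) Rx(roll)).
In Python, from workcell import manip, viewer gives the robot as it stands.
- The arm moves only by the shell command python3 -m pendant 'ROWS'. ROWS is text: rows parted by semicolons, each of 5 numbers parted by spaces: the shift along the tool's x, y, z in units of 0.03 m (1.0 is 0.03 m), then the turn about the tool's z in units of 0.1 rad (1.0 is 0.1 rad), then the gripper's target within -1 to 1 (fully open at 1, half-way at 0, shut at -1). A call has 1 to 20 rows; each row shifts and turns the commanded pose from where the row before left it, along the tool's axes as they then stand; what a row does not reach is not made up. A row lasts 1/12 s, in which the tool goes at most 41.7 mm and 7.16 degrees, less where a joint would pass 70% of its speed; a pose out of reach is approached as far as the arm can. A call with a number of a shift or a turn outside -1 to 1 is refused whole. A call with a gripper value outside its range is refused whole. The fingers move at their own pace and stop on an object; the grip force is fixed at half the most. Time passes only in rows, so rows that do not move let the fingers close. It gives the time, the measured TCP pose, the force, the opening and the grip force at its end, in the units of the state.
- manip.observe(): the state, without advancing time (a new reading comes with each control period).
- viewer.snapshot(name): name is "scene" or "top"; returns (picture, depth): 400x640x3 uint8, red, green, blue; 400x640 float32, m along the optical axis (not along the pixel's ray), 0 where there is no reading.
- viewer.camera_info(name): a dict with "fovy" (degrees; the focal length in pixels is half the picture's height over the tangent of half this angle, whatever the lens; pixels are square), "cx", "cy" (the principal point, pixels), "pose" (4x4, takes a point from camera to world coordinates). Camera axes: x right, y down, z forward; pixel columns grow to the right and rows downward; lengths in m; the calibration is good to about 2 mm. A picture is of the moment at which its call begins. camera_info takes no time and is no camera call.
- manip.hand_in(): hands the job in; it is judged then, once.
The state is a dict: "time": time; "q": joint angles; "dq": joint speeds; "joint_torque": joint torques, N m; "tool_pos": TCP position; "tool_rot": TCP orientation; "contact_force": force on the tool from outside, world axes, zero at the start; "torque": the same for the moment, N m; "grip_width": finger opening in m; "gripper_force": force on a finger pad.
Only numpy, scipy, OpenCV 4.12 (cv2) and the standard library are available. Lean on these libraries where they do the work, as an engineer would, in place of code of your own. Each camera call takes 0.05 s, during which the arm holds its last target. There are 200 camera calls.

### The job

The lid already lies on the small filter press, and its quick clamp stands open. Using the fingers only, push the steel strap round over the lid until it stops under the cam, and after that push the red cam lever down as far as it goes, so that the strap's foot presses the lid tight; then let go. Pick nothing up: the lid stays seated on its pot and the bottle, vial, beaker and carton behind stay where they are.

Things in the scene. Friction and masses are not known exactly. Their poses are not given: they have to be found in the camera images.
- press: filter press, fixed: base plate 150 x 260 mm, top at 16 mm, steel pot in the middle (96 mm across, rim at 68 mm). Origin at the centre of the plate's underside on the worktop, z up; pivot post of the strap at y = +100 mm, dark C-shaped cam bracket at y = -100 mm. A brass cock points to -x (to 94 mm, under 55 mm high). Apart from the red lever all is below 157 mm
- lid: loose metal lid on the pot, a disc 101 mm across, upper face 79.5 mm above the worktop, with a steel boss 34 mm across and 3 mm high in the middle. Its plug sits 6 mm deep in the pot. Origin on its axis at the plug's underside, 20.5 mm below the boss's top
- lid_top (a point): centre of the top of the lid's boss, 82.5 mm above the worktop
- swivel (a joint): strap's turn about its upright post, rad: 0 = over the lid against the stop (strap points along the press's -y, to the cam), 1.6 = fully open (strap points along the press's -x). It stays where it is left; about 1 N at mid-strap moves it
- strap: flat level steel strap, 22 mm wide, 12 mm thick, 214 mm long, underside 102.5 mm and top 114.5 mm above the worktop. A foot 28 mm across hangs under it 100 mm from the pivot and clears the lid's boss by 1.5 mm. Origin on the pivot axis, half-way up the strap; -y runs to the free end. It fits under the cam only while the lever is up; the cam then tips it about 2 degrees down
- strap_pivot (a point): on the strap's pivot axis, level with its top face
- strap_end (a point): on the centre line of the strap's top face, 200 mm from the pivot axis and 6 mm from the free end
- cam_lever (a joint): turn of the cam lever, rad: 0 = fully up (it points away from the pot, 45 degrees above level), 1.396 = fully down on its stop (35 degrees below level). It stays where it is left. Moving it takes up to about 0.2 N m (a few N at the grip), most in the second half where the cam bears on the strap; it goes over centre 0.09 rad before its stop, and the foot then presses the lid with about 17 N
- cam_axle (a point): centre of the cam lever's level axle, 137.5 mm above the worktop, along the press's x. The lever swings in the upright plane of the closed strap, on the side away from the pot. The bracket (34 mm along y, up to 150 mm high) has its cheek 15 to 27 mm beside this point on the +x side: the strap's stop
- lever_end (a point): middle of the red grip, 95 mm from the axle and 3 mm inside the lever's outer end; lever 12 mm wide and 11 mm thick, its red grip (last 40 mm) 19 mm wide and 13 mm thick
- beaker_50: small clear beaker, 48 mm across, 58 mm tall; origin at the centre of its underside, loose, standing on the +x side of the press
- filter_box: white and orange carton of filters, 52 x 75 x 40 mm; origin at the centre of its underside, loose, standing on the +x side of the press
- vial_3: small vial with a red cap, 27 mm across, 52 mm tall; origin at the centre of its underside, loose, standing on the +x side of the press
- standard_b: brown reagent bottle with a black cap, 56 mm across, 110 mm tall; origin at the centre of its underside, loose, standing on the +x side of the press
Not all that is in view belongs to the job. Of the things like the lid, leave any that is pink or purple; of the rest the smaller one is meant.

How it is judged:
On the way, in this order (a step that is already met when the one before it is completed fails the run):
1. the strap lies over the lid against its stop, the lever still up (value of joint swivel below 0.06 rad and value of joint cam_lever below 0.4 rad), for 0.2 s.
2. the lever is fully down and the foot presses the lid (value of joint swivel below 0.06 rad and value of joint cam_lever above 1.29 rad and contact force between strap and lid above 6 N), for 0.2 s.
At the end, for the whole second after the job is handed in: strap within 0.06 rad of its stop over the lid, cam lever beyond 1.29 of 1.396 rad, the strap's foot pressing the lid with more than 6 N, the lid seated on the pot (boss top under 87 mm, tilt under 0.06 rad) (all of step 2 and z of lid_top in the frame of press below 0.087 m and angle between lid's own z axis and vertical below 0.06 rad); the robot touches nothing.
It fails at once if the clamp is pushed with something other than the fingers (contact force between the arm and press above 5 N).
It fails at once if the lid is lifted, tipped or shifted off its seat (distance of lid from where it was at the start of the episode above 0.008 m or angle between lid's own z axis and vertical above 0.12 rad).
It fails at once if the bottle, vial, beaker or carton is picked up, knocked over or moved by more than 25 mm (distance of any of beaker_50, filter_box, vial_3, standard_b from where it was at the start of the episode above 0.025 m or angle between any of beaker_50, filter_box, vial_3, standard_b's own z axis and vertical above 0.3 rad).
It also fails if it takes over 40 s, if anything falls off the work surface, if the arm or the gripper's body presses on something with over 40 N, if the wrist force passes 120 N, or if a joint passes its speed limit or range.

## Working session

There is one attempt and no reset: what is moved stays moved. The work goes in short steps, Python scripts to look and compute and a shell command to move; the robot and the scene stay as the last step left them, time stands still between calls to the robot, and variables do not carry over. Pictures are saved under pics/ and viewed, at most 10 in all, crops included, and the job is handed in when it is done.

```bash
mkdir -p pics; cat > h.py <<'E'
import numpy as np, cv2
from workcell import manip, viewer
def snap(n):
    p,d=viewer.snapshot(n); c=viewer.camera_info(n); np.savez('/tmp/'+n,p=p,d=d); return p,d,c
def world(n,u,v,d=None,z=None):
    c=viewer.camera_info(n); f=200/np.tan(np.radians(c['fovy'])/2); T=np.array(c['pose'])
    u=np.asarray(u,float);v=np.asarray(v,float)
    r=np.stack([(u-c['cx'])/f,(v-c['cy'])/f,np.ones_like(u)],-1)
    w=r@T[:3,:3].T
    if z is not None: d=(z-T[2,3])/w[...,2]
    return T[:3,3]+w*np.asarray(d)[...,None]
E
python3 - <<'E'
from h import *
for n in('scene','top'):
    p,d,c=snap(n); cv2.imwrite(f'pics/{n}0.png',p[...,::-1]); print(c, (d>0).mean())
print(manip.observe())
E
```

```text
{'fovy': 50.98174334961075, 'cx': 314.70768097832695, 'cy': 194.56858711606657, 'pose': array([[-0.908008  , -0.23471071,  0.34703365,  0.32509094],
       [-0.41885589,  0.52639475, -0.73991102,  0.61831361],
       [-0.00901165, -0.81720221, -0.5762806 ,  0.67515584],
       [ 0.        ,  0.        ,  0.        ,  1.        ]])} 0.995625
{'fovy': 45.530097297241205, 'cx': 324.50967266767776, 'cy': 201.89978959733466, 'pose': array([[-0.02965115, -0.9926949 ,  0.11695149,  0.54254287],
       [-0.99946817,  0.03103342,  0.01001557, -0.05590491],
       [-0.01357181, -0.11659232, -0.99308712,  1.2376708 ],
       [ 0.        ,  0.        ,  0.        ,  1.        ]])} 0.99603515625
{'time': 0.1, 'q': array([-1.27099396e+00,  3.42640868e-01,  1.52487226e+00, -9.24623353e-07,
        1.27538588e+00, -1.45971596e-01]), 'dq': array([ 4.79374800e-04, -2.79393419e-03, -2.35971247e-03,  2.09014686e-04,
        2.14691485e-04, -6.31437285e-06]), 'joint_torque': array([ 1.53346547e-03, -4.32003808e+01, -2.44694442e+01,  7.18684564e-02,
        5.25806041e-02, -5.63970434e-05]), 'tool_pos': array([ 0.22629005, -0.47335516,  0.22613796]), 'tool_rot': array([-3.14030006e+00, -1.89139635e-04,  4.45774113e-01]), 'contact_force': array([ 0.68667041,  0.66946778, -0.07843059]), 'torque': array([ 0.00180671, -0.00214752, -0.00835055]), 'gripper_force': 0.0, 'grip_width': 0.09191730512991007}
```

View pics/scene0.png

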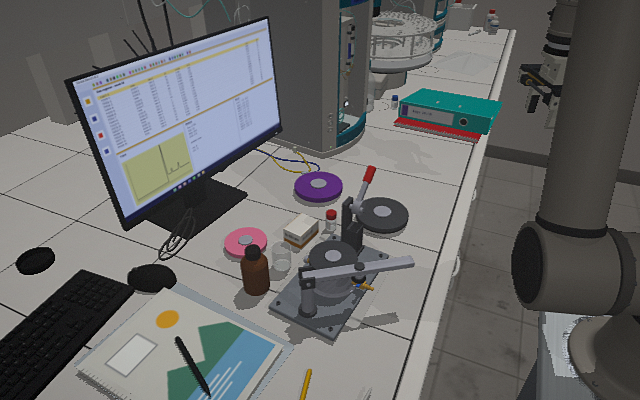

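View pics/top0.png

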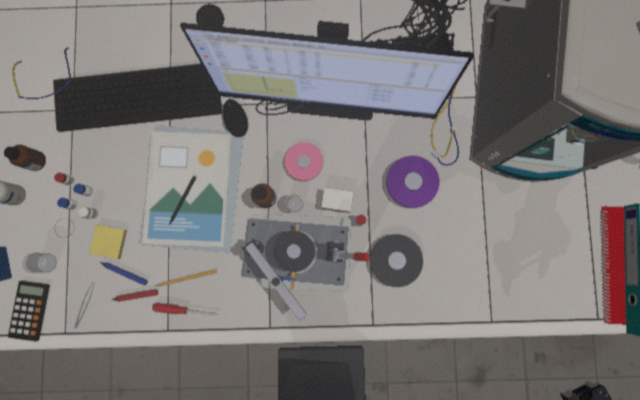

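The scene view shows the press with its strap open (free end at about (410,263), post at (307,290)) and the red lever at (369,174). In the top view the strap runs from (253,247) to (300,315) and the red grip is at (360,257).

Lid-like candidates in the top view are pink (303,161), purple (413,181), a large dark disc (397,260) and a dark disc on the press (293,252). I choose (293,252): it is neither pink nor purple, it is the smaller of the rest, and it sits on the pot.

```bash
python3 - <<'E'
from h import *
from scipy import ndimage
V,U=np.mgrid[:400,:640]
for n in('top','scene'):
    a=np.load(f'/tmp/{n}.npz'); p=a['p'].astype(int); W=world(n,U,V,a['d']); x,y,z=W[...,0],W[...,1],W[...,2]
    if n=='top': roi=(U>225)&(U<372)&(V>205)&(V<325); cv2.imwrite('pics/crop_top.png',cv2.resize(a['p'][195:330,225:435,::-1],None,fx=3.6,fy=3.6,interpolation=2))
    else: roi=(U>265)&(U<420)&(V>160)&(V<345)
    def comp(m):
        l,k=ndimage.label(m); return l==1+np.argmax(ndimage.sum(m,l,range(1,k+1)))
    for lo,hi,name in((.106,.121,'strap'),(.072,.0815,'lid'),(.010,.022,'plate')):
        m=comp(roi&(z>lo)&(z<hi)); P=W[m][:,:2].astype(np.float32)
        r=cv2.minAreaRect(P*1000); print(n,name,m.sum(),r,np.median(z[m]),'circ',cv2.minEnclosingCircle(P*1000))
        print(cv2.boxPoints(r).round().tolist())
    m=comp(roi&(p[...,0]>120)&(p[...,1]<70)&(p[...,2]<70)&(z>.12)); Q=W[m]; print('red',m.sum(),Q.mean(0),Q.min(0),Q.max(0))
    s=np.linalg.svd(Q-Q.mean(0))[2][0]; print('dir',s)
E
```

```text
top strap 924 ((494.22314453125, 77.57524108886719), (215.63694763183594, 33.828128814697266), 33.587284088134766) 0.11438870758918229 circ ((496.6651611328125, 73.74335479736328), 107.9191665649414)
[[395.0, 32.0], [414.0, 4.0], [593.0, 123.0], [575.0, 151.0]]
top lid 1042 ((563.2131958007812, 34.55073165893555), (99.66524505615234, 99.0589599609375), 88.23384094238281) 0.07889548697406412 circ ((563.0075073242188, 34.511444091796875), 50.42601013183594)
[[512.0, -14.0], [611.0, -17.0], [614.0, 83.0], [515.0, 86.0]]
top plate 3160 ((562.95361328125, 34.358184814453125), (259.6519470214844, 150.1736602783203), 83.4572525024414) 0.015967965521733296 circ ((563.6610107421875, 34.364986419677734), 147.37796020507812)
[[474.0, -86.0], [623.0, -103.0], [652.0, 155.0], [503.0, 172.0]]
red 29 [ 0.54278558 -0.13162499  0.20562086] [ 0.5356662  -0.13570266  0.20163997] [ 0.54861622 -0.12684802  0.21030244]
dir [-0.98915524 -0.04126631  0.14095744]
scene strap 1368 ((490.6904602050781, 82.39735412597656), (218.8929443359375, 39.16290283203125), 34.086143493652344) 0.11357784685031808 circ ((493.0907897949219, 79.09187316894531), 109.71070861816406)
[[389.0, 37.0], [411.0, 5.0], [592.0, 128.0], [570.0, 160.0]]
scene lid 995 ((566.2564697265625, 27.369171142578125), (100.18788146972656, 81.416259765625), 35.94580841064453) 0.07879533572833541 circ ((561.0650024414062, 35.020408630371094), 51.01939010620117)
[[502.0, 31.0], [550.0, -35.0], [631.0, 24.0], [583.0, 90.0]]
scene plate 2748 ((566.284912109375, 95.25646209716797), (141.8502197265625, 150.9929656982422), 84.04129791259766) 0.0152878580761307 circ ((565.9991455078125, 94.22478485107422), 102.15237426757812)
[[484.0, 33.0], [634.0, 17.0], [649.0, 158.0], [499.0, 174.0]]
red 100 [ 0.54018118 -0.10954435  0.20060109] [ 0.32509094 -0.13032146  0.18263456] [0.55061233 0.61831361 0.67515584]
dir [-0.24036471  0.81451247  0.5280097 ]
```

View pics/crop_top.png

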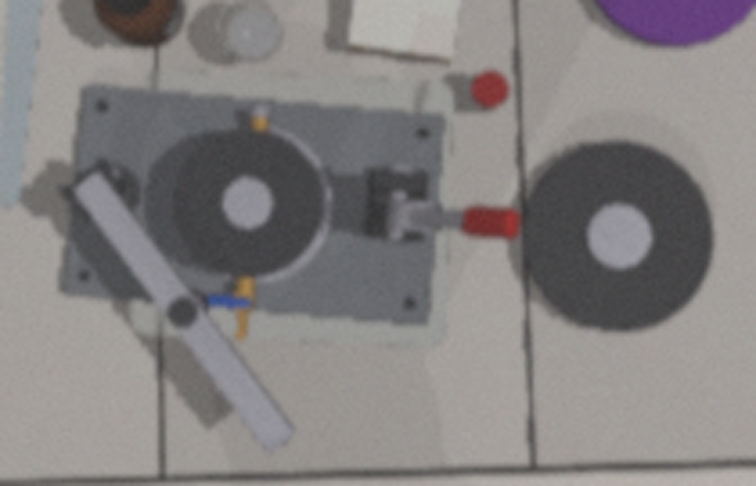

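The crop confirms the dark lid with its steel boss at crop (247,203), the strap open in front of it, and the lever up at crop (490,222). Measurements put the press at (0.563, 0.034) with yaw -0.112, and the swivel at about 0.87. Next I move to the trailing side of the strap with the fingers shut.

```bash
python3 -m pendant '.79 -.78 0 0 -1;.79 -.78 0 0 -1;.79 -.78 0 0 -1;.79 -.78 0 0 -1;.79 -.78 0 0 -1;.79 -.78 0 0 -1;.79 -.78 0 0 -1;.79 -.78 0 0 -1;.79 -.78 0 0 -1;.79 -.78 0 0 -1;.79 -.78 0 0 -1;.79 -.78 0 0 -1;.79 -.78 0 0 -1;.79 -.78 0 0 -1;.79 -.78 0 0 -1;.79 -.78 0 0 -1;.79 -.78 0 0 -1;.79 -.78 0 0 -1;0 0 0 -.7 -1;0 0 0 -.7 -1'
cat >> h.py <<'E'
C=np.array([.563,.0344]); A=-.112
X=np.array([np.cos(A),np.sin(A)]); Y=np.array([-np.sin(A),np.cos(A)])
def rel(px=None,py=None,pz=None):
    o=manip.observe(); t=np.array(o['tool_pos']); yaw=o['tool_rot'][2]
    d=t[:2]-C; print('t',o['time'],'press xyz',(d@X).round(4),(d@Y).round(4),t[2].round(4),'yaw',round(yaw,3),'F',np.round(o['contact_force'],1),'w',round(o['grip_width'],4))
    pv=C+.1*Y; tx=np.array([np.cos(yaw),np.sin(yaw)]); ty=np.array([np.sin(yaw),-np.cos(yaw)])
    e=t[:2]-pv; print('pivot-rel in tool',(e@tx).round(4),(e@ty).round(4))
    if px is not None:
        g=C+px*X+py*Y-t[:2]; print('units to goal',(g@tx/.03).round(2),(g@ty/.03).round(2),round((t[2]-pz)/.03,2))
E
python3 -c "
from h import *
rel()"
```

```text
time: 1.77
tool_pos: [0.4296, 0.0921, 0.2262]
tool_rot: [-3.141, 0.001, 0.593]
contact_force: [-0.7, -0.8, -0.6]
grip_width: 0.0003
gripper_force: 0.0
t 1.7667 press xyz -0.139 0.0424 0.2262 yaw 0.593 F [-0.7 -0.8 -0.6] w 0.0003
pivot-rel in tool -0.1432 -0.0462
```

```bash
python3 -m pendant '0 0 .8 0 -1;0 0 .8 0 -1;0 0 .8 0 -1;0 0 .8 0 -1;0 0 .6 0 -1;0 0 .44 0 -1;0 0 0 0 -1;0 .25 0 0 -1;0 .25 0 0 -1;0 0 0 0 -1'
python3 -c "
from h import *
rel()"
```

```text
time: 2.6
tool_pos: [0.4399, 0.0766, 0.1006]
tool_rot: [3.139, -0.002, 0.585]
contact_force: [1.1, -0.6, 0.3]
grip_width: 0.0003
gripper_force: 0.0
t 2.6 press xyz -0.127 0.0282 0.1006 yaw 0.585 F [ 1.1 -0.6  0.3] w 0.0003
pivot-rel in tool -0.1435 -0.0265
```

```bash
python3 -m pendant '-.04 .25 0 -.5 -1;-.04 .25 0 -.5 -1;-.04 .25 0 -.5 -1;-.04 .25 0 -.5 -1;-.04 .25 0 -.5 -1;-.04 .25 0 -.5 -1;-.04 .25 0 -.5 -1;-.04 .25 0 -.5 -1;-.04 .25 0 -.5 -1;-.04 .25 0 -.5 -1;-.04 .25 0 -.5 -1;-.04 .25 0 -.5 -1;-.04 .25 0 -.5 -1;-.04 .25 0 -.5 -1;0 0 0 0 -1'
python3 - <<'E'
from h import *
rel()
from scipy import ndimage
V,U=np.mgrid[:400,:640]
p,d,c=snap('scene'); W=world('scene',U,V,d)
cv2.imwrite('pics/s1.png',cv2.resize(p[130:360,230:490,::-1],None,fx=2.5,fy=2.5))
E
```

```text
time: 3.85
tool_pos: [0.5108, 0.0007, 0.1005]
tool_rot: [3.139, -0.0, 1.287]
contact_force: [0.7, 0.1, 0.2]
grip_width: 0.0002
gripper_force: 0.0
t 3.85 press xyz -0.0481 -0.0393 0.1005 yaw 1.287 F [0.7 0.1 0.2] w 0.0002
pivot-rel in tool -0.1455 -0.0235
```

View pics/s1.png

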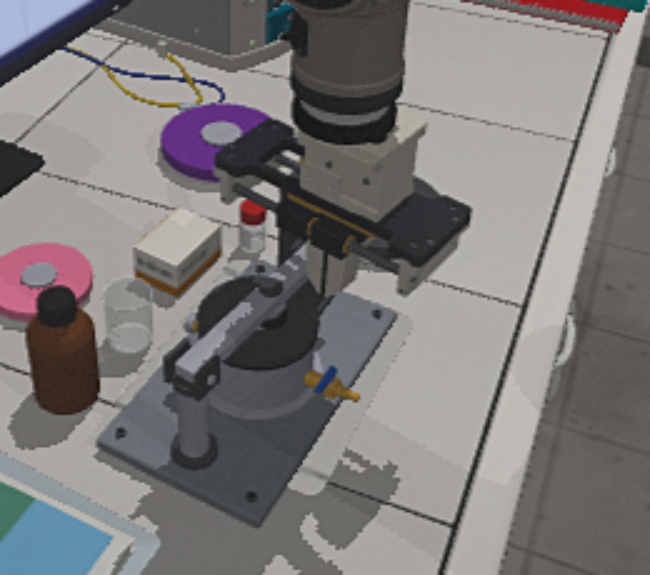

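The strap has swung over the lid, with its foot at crop (270,290). It is about 0.12 rad short of the stop, so I push on gently.

```bash
python3 -m pendant '-.04 .25 0 -.5 -1;-.04 .25 0 -.5 -1;-.02 .12 0 -.3 -1;0 .1 0 0 -1;0 0 0 0 -1'
python3 -c "
from h import *
rel()"; python3 -m pendant '0 .1 0 0 -1;0 .1 0 0 -1;0 0 0 0 -1'
python3 -c "
from h import *
rel()"
```

```text
time: 4.32
tool_pos: [0.529, -0.0062, 0.0996]
tool_rot: [-3.141, 0.0, 1.414]
contact_force: [-2.6, -0.2, 0.9]
grip_width: 0.0
gripper_force: 1.0
t 4.3167 press xyz -0.0292 -0.0442 0.0996 yaw 1.414 F [-2.6 -0.2  0.9] w 0.0
pivot-rel in tool -0.1453 -0.0227
time: 4.57
tool_pos: [0.5334, -0.007, 0.0989]
tool_rot: [-3.137, 0.001, 1.415]
contact_force: [-8.0, -1.4, 1.2]
grip_width: 0.001
gripper_force: 3.7
t 4.5667 press xyz -0.0248 -0.0444 0.0989 yaw 1.415 F [-8.  -1.4  1.2] w 0.001
pivot-rel in tool -0.1453 -0.0184
```

Force has built to 8 N at about the expected closed position, so the strap is at its stop. I back off, lift and check.

```bash
python3 -m pendant '0 0 0 0 -1;0 0 0 0 -1;0 -.5 0 0 -1;0 -1 0 0 -1;0 -1 0 0 -1;0 -1 -.5 0 -1;0 0 -1 -.45 -1;0 0 -1 0 -1;0 0 -1 0 -1;0 0 -1 0 -1;0 0 -.5 0 -1;0 0 0 0 -1'
python3 - <<'E'
from h import *
rel()
rel(0,-.143,.25)
from scipy import ndimage
V,U=np.mgrid[:400,:640]
for n in('top','scene'):
    p,d,c=snap(n); W=world(n,U,V,d); w=W[...,:2]-C
    px,py,z=w@X,w@Y,W[...,2]
    m=(abs(px)<.05)&(py<.09)&(py>-.075)&(z>.107)&(z<.121)
    if m.sum()>30:
        k=np.polyfit(py[m],px[m],1); print(n,m.sum(),'swivel~',np.arctan(k[0]),np.polyval(k,[.1,-.1]))
    q=p.astype(int); m=(q[...,0]>120)&(q[...,1]<70)&(q[...,2]<70)&(z>.12)&(abs(px)<.04)&(abs(py+.16)<.05)
    print('red',m.sum(),px[m].mean(),py[m].mean(),z[m].mean())
    if n=='scene': cv2.imwrite('pics/s2.png',cv2.resize(p[100:360,230:490,::-1],None,fx=2.3,fy=2.3))
E
```

```text
time: 5.57
tool_pos: [0.4338, 0.009, 0.2534]
tool_rot: [3.133, 0.0, 1.46]
contact_force: [1.1, -0.6, 0.3]
grip_width: 0.0007
gripper_force: 0.0
t 5.5667 press xyz -0.1256 -0.0397 0.2534 yaw 1.46 F [ 1.1 -0.6  0.3] w 0.0007
pivot-rel in tool -0.1396 -0.1258
t 5.5667 press xyz -0.1256 -0.0397 0.2534 yaw 1.46 F [ 1.1 -0.6  0.3] w 0.0007
pivot-rel in tool -0.1396 -0.1258
units to goal -3.45 4.18 0.11
top 653 swivel~ 0.017419828523113197 [-0.00014381 -0.00362813]
red 82 -0.00207794061925712 -0.15769490645844442 0.19921159149496465
scene 714 swivel~ 0.026807171607487922 [-0.00402593 -0.00938865]
red 117 -0.004249402649228349 -0.1526296430926547 0.19532320908215628
```

View pics/s2.png

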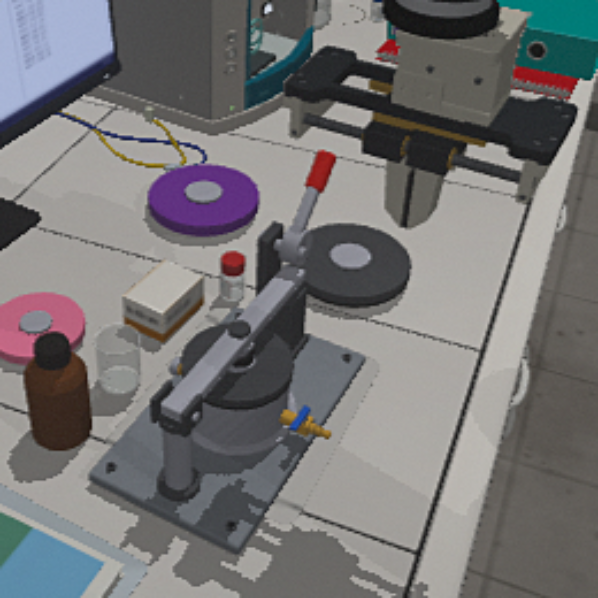

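The strap lies under the cam against the cheek, measured at about 0.02 rad. The lever is still up, with its red grip at crop (320,170) and press x about -2 mm. Next I move above the grip.

```bash
python3 -m pendant '-.7 .82 0 0 -1;-.7 .82 0 0 -1;-.7 .82 0 0 -1;-.7 .82 0 0 -1;-.7 .82 0 0 -1;0 0 0 0 -1;0 0 .5 0 -1;0 0 .5 0 -1;0 0 .4 0 -1;0 0 0 0 -1'
python3 -c "
from h import *
rel(-.002,-.145,.204)"
```

```text
time: 6.5
tool_pos: [0.5402, -0.1079, 0.2032]
tool_rot: [-3.134, -0.002, 1.46]
contact_force: [-0.2, 0.5, -1.1]
grip_width: 0.0004
gripper_force: 0.0
t 6.5 press xyz -0.0068 -0.144 0.2032 yaw 1.46 F [-0.2  0.5 -1.1] w 0.0004
pivot-rel in tool -0.2439 -0.0072
units to goal -0.03 0.16 -0.03
```

```bash
python3 -m pendant '0 .16 0 0 -1;-.18 0 .25 0 -1;-.18 0 .25 0 -1;-.18 0 .25 0 -1;-.18 0 .25 0 -1;-.13 0 .24 0 -1;-.13 0 .24 0 -1;-.13 0 .24 0 -1;-.13 0 .24 0 -1;0 0 0 0 -1'
python3 -c "
from h import *
rel(-.002,-.182,.144)"
```

```text
time: 7.33
tool_pos: [0.5423, -0.1469, 0.1471]
tool_rot: [-3.14, 0.0, 1.46]
contact_force: [-0.1, 0.5, 0.4]
grip_width: 0.0007
gripper_force: 0.0
t 7.3333 press xyz -0.0003 -0.1825 0.1471 yaw 1.46 F [-0.1  0.5  0.4] w 0.0007
pivot-rel in tool -0.2825 -0.0007
units to goal 0.02 -0.06 0.1
```

```bash
python3 -m pendant '-.04 0 .25 0 -1;-.04 0 .25 0 -1;-.04 0 .25 0 -1;-.04 0 .25 0 -1;.08 0 .22 0 -1;.08 0 .22 0 -1;0 0 0 0 -1'
python3 - <<'E'
from h import *
rel(-.002,-.180,.094)
p,d,c=snap('scene'); cv2.imwrite('pics/s3.png',cv2.resize(p[100:360,230:490,::-1],None,fx=2.3,fy=2.3))
E
```

```text
time: 7.92
tool_pos: [0.5426, -0.146, 0.104]
tool_rot: [-3.14, 0.0, 1.461]
contact_force: [0.9, -0.3, 0.5]
grip_width: 0.0006
gripper_force: 0.5
t 7.9167 press xyz -0.0001 -0.1816 0.104 yaw 1.461 F [ 0.9 -0.3  0.5] w 0.0006
pivot-rel in tool -0.2816 -0.0007
units to goal 0.05 -0.06 0.33
```

View pics/s3.png

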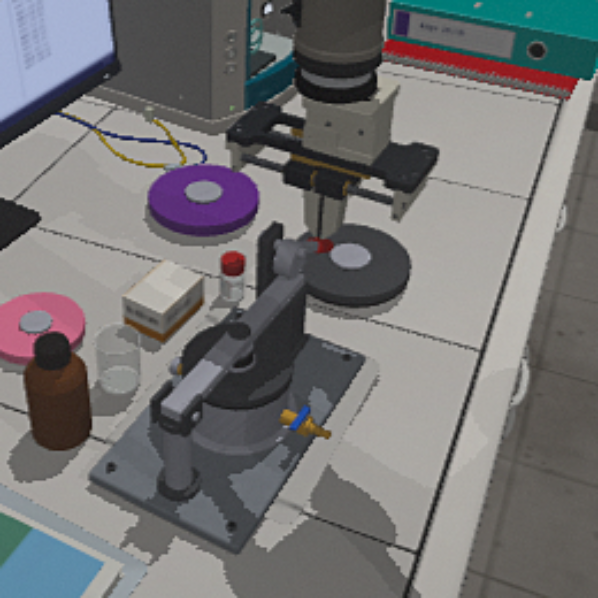

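The lever is going down under the fingertips, with the red grip at crop (320,245). I continue until force shows the stop.

```bash
python3 -m pendant '.04 0 .15 0 -1;.04 0 .15 0 -1;0 0 .1 0 -1;0 0 0 0 -1'
python3 -m pendant '0 0 .1 0 -1;0 0 .1 0 -1;0 0 0 0 -1'
python3 -c "
from h import *
rel(-.002,-.180,.094)"
```

```text
time: 8.3
tool_pos: [0.544, -0.1444, 0.0951]
tool_rot: [3.139, 0.001, 1.461]
contact_force: [-2.9, -0.4, 14.5]
grip_width: 0.0006
gripper_force: 6.3
time: 8.55
tool_pos: [0.5457, -0.146, 0.0919]
tool_rot: [3.133, 0.004, 1.461]
contact_force: [-3.0, -5.2, 26.3]
grip_width: 0.0006
gripper_force: 17.9
t 8.55 press xyz 0.003 -0.1812 0.0919 yaw 1.461 F [-3.  -5.2 26.3] w 0.0006
pivot-rel in tool -0.2812 0.0023
units to goal 0.04 -0.17 -0.07
```

Force is 26 N, at the height computed for the stop. I lift away and check.

```bash
python3 -m pendant '0 0 0 0 -1;0 0 0 0 -1;0 0 -.5 0 -1;-.3 0 -1 0 -1;-.3 0 -1 0 -1;-.3 -.5 -1 0 -1;0 -1 -.8 0 -1;0 -1 0 0 -1;0 -1 0 0 -1;0 -1 0 0 -1;0 -1 0 0 -1;0 0 0 0 -1'
python3 - <<'E'
from h import *
rel()
V,U=np.mgrid[:400,:640]
for n in('top','scene'):
    p,d,c=snap(n); W=world(n,U,V,d); w=W[...,:2]-C
    px,py,z=w@X,w@Y,W[...,2]
    m=(abs(px)<.05)&(py<.09)&(py>-.075)&(z>.105)&(z<.121)
    k=np.polyfit(py[m],px[m],1); print(n,'swivel~',np.arctan(k[0]),'tip',np.polyfit(py[m],z[m],1))
    q=p.astype(int); m=(q[...,0]>100)&(q[...,1]<70)&(q[...,2]<70)&(abs(px)<.03)&(abs(py+.165)<.04)
    print('red',m.sum(),py[m].min(),py[m].max(),z[m].min(),z[m].max())
    if m.sum()>5: k=np.polyfit(py[m],z[m],1); print('lever slope deg',np.degrees(np.arctan(k[0])),'z at -.17',np.polyval(k,-.17))
    if n=='scene': cv2.imwrite('pics/s4.png',cv2.resize(p[180:360,270:450,::-1],None,fx=3.2,fy=3.2))
E
```

```text
time: 9.55
tool_pos: [0.3715, -0.1508, 0.2157]
tool_rot: [-3.137, -0.001, 1.46]
contact_force: [0.1, -0.7, 0.8]
grip_width: 0.0004
gripper_force: 0.0
t 9.55 press xyz -0.1696 -0.2054 0.2157 yaw 1.46 F [ 0.1 -0.7  0.8] w 0.0004
pivot-rel in tool -0.3051 -0.17
top swivel~ 0.018469081152155023 tip [0.02372101 0.11222463]
red 68 -0.18947099470425924 -0.1547376907014667 -0.0013491277970723026 0.10803544940026955
lever slope deg 54.43987737765062 z at -.17 0.09320388186929257
scene swivel~ 0.019184859558449244 tip [0.02264577 0.1113605 ]
red 25 -0.17883407146370145 -0.14588126885496683 0.0845028074443166 0.10783342630727544
lever slope deg 30.07055714162477 z at -.17 0.09379484907358485
```

View pics/s4.png

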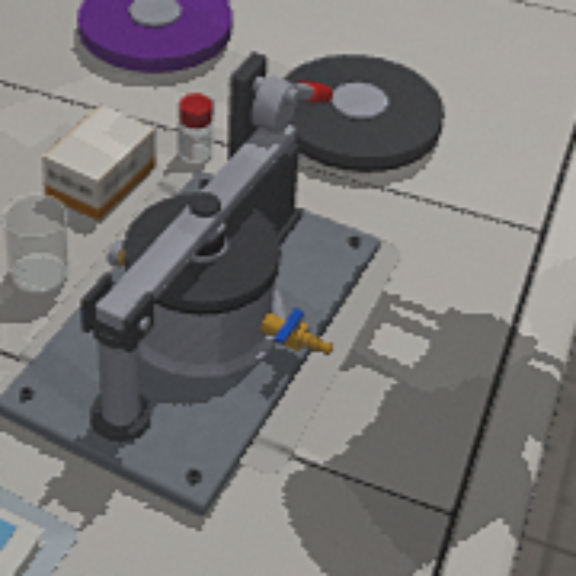

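The lever is fully down: the grip's upper face is at z 0.0935, against 0.096 expected at the stop. The strap is tipped onto the boss and the lid is seated. The robot is clear, and the loose things have not moved.

```bash
python3 -c "
from workcell import manip
print(manip.hand_in())"
```

```text
the job is handed in; nothing more can be done
None
```

I swung the strap to its stop over the lid, pushed the cam lever down to its stop, backed the robot clear and handed the job in. My camera and force checks agreed with this, but I could not measure the foot's force on the lid, and the hand-in returned no verdict.

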